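# Unlatch the tile case and slide its cover open

## Robot

A 6-joint arm with a two-finger parallel gripper is mounted at the origin on the work surface. World frame = base frame: x ahead of the robot, y to its left, z up, the work surface at z = 0. Lengths are in m, angles in degrees, forces in N, time in s.
With the tool pointing down it reaches from about 0.4 to 0.925 m from the base axis. Payload 12.5 kg.
Tool frame: the origin (TCP) lies midway between the tips of the shut fingers; the grasp point (between the pads) lies bot.hold_point_z behind it (bot.hold_point_z is the distance from the TCP to the grasp point, in m); z points along the fingers, y is the line along which they close (so a half turn about z gives the same grasp; the last joint's range is limited). The gripper opens to 95 mm and grips with 3 to 60 N. Pads are 20 mm wide; open, the fingers measure 119 mm over their backs; the gripper's body (75 mm by 180 mm) begins 59 mm behind the grasp point.
Start: joints at [60.814, 28.126, 89.318, -0, 62.55, -6.05], TCP at [0.246, 0.575, 0.215] pointing down, gripper open.
Joint ranges: [-177.58, 177.58], [-47.91, 125.51], [2.72, 160], [-65.01, 245.01], [3.68, 167.84], [-153.87, 153.87]. Speed limits (degrees/s): [127.2, 127.2, 159.86, 180, 180, 180].

## Interface

Orientations are given as a 3x3 rotation matrix whose columns are the frame's x, y, z axes.
In Python, from bench import bot gives the robot as it stands.
- The arm moves only by the shell command python3 -m handwheel 'ROWS' [FORCE]. ROWS is JSON, a list that holds one entry, the list of rows, each a list of 5 numbers: the shift along the tool's x, y, z each as a share of 0.4 m, from -1 to 1, then the turn about the tool's z as a share of pi rad, from -1 to 1, then the opening, from 0 (shut) to 1 (fully open). A call has 1 to 12 rows; each row shifts and turns the commanded pose from where the row before left it, along the tool's axes as they then stand; what a row does not reach is not made up. A row lasts 1/10 s, in which the tool goes at most 50 mm and 8.59 degrees, less where a joint would pass 70% of its speed; a pose out of reach is approached as far as the arm can. A call with a number of a shift or a turn outside -1 to 1 is refused whole. A call with a gripper value outside its range is refused whole. The fingers move at their own pace and stop on an object; FORCE is the grip in N (left out, the last holds). Time passes only in rows, so rows that do not move let the fingers close. It gives the time, the measured TCP pose, the force, the opening and the grip force at its end, in the units of the state.
- bot.state(): the state, without advancing time (a new reading comes with each control period).
- bot.capture(name): name is "scene" or "top" or "wrist"; returns the picture (480x640x3 uint8, red, green, blue); there is no depth.
- bot.calibration(name): a dict with "K" (3x3 intrinsics, pixels), "cam_to_world" (4x4, takes a point from camera to world coordinates); the wrist camera has in their place "tool_from_camera" (4x4, takes a point from camera to tool coordinates, whose origin is the TCP and whose axes are the flange's). Camera axes: x right, y up, looking along -z (the intrinsics and any distortion apply to the point x, -y, -z); pixel columns grow to the right and rows downward; lengths in m; the calibration is good to about 2 mm. A picture is of the moment at which its call begins: read the wrist's pose just before it. calibration takes no time and is no camera call.
- bot.job_done(): hands the job in; it is judged then, once.
Trained networks look in the newest picture that a camera, given by its name, has taken for a name from the list of things; names that differ only in an ending like _2 or _b are one class to them, and where a whole thing is asked for, a point or a joint stands for the part that bears it (a point fixed in the world has none). Each returns a list of dicts, best first, with "score" (0 to 1); they miss things now and then, are a little off and sometimes report something else, mostly with a low value. They report only what shows in the picture. A call takes as long as a camera call.
- bot.silhouettes(name, camera): "pixels" (480x640 bool, what is visible of it) and "position" ([row, column] in pixels, amid what is visible of it).
- bot.place_of(name, camera): "position" ([row, column] in pixels: a listed point, or the origin of a listed thing).
The state is a dict: "clock": time; "joints": joint angles; "joint_velocities": joint speeds; "tau": joint torques, N m; "eef_pos": TCP position; "eef_rot": TCP orientation; "wrist_force": force on the tool from outside, world axes, zero at the start; "torque": the same for the moment, N m; "gripper_width": finger opening in m; "grasp_force": force on a finger pad.
Only numpy, scipy, OpenCV 4.12 (cv2) and the standard library are available. Lean on these libraries where they do the work, as an engineer would, in place of code of your own. Each camera call takes 0.05 s, during which the arm holds its last target. There are 200 camera calls.

## Task

Get the tile case open: press the round release button so that the T-handle springs out, then turn the handle clockwise until you feel it come up against its stop, without forcing the latch. Then, by the handle, slide the cover fully open towards the front of the case, let go, and leave the things round the case where they are.

Things in the scene. Friction and masses are not known exactly. Their poses are not given: they have to be found in the camera images.
- case: Plywood case, 360 mm long (its x), 280 mm wide (y), fixed to the table, turned only about the vertical. Origin: centre of its underside; -x is its front (robot side). Its guide rails reach 160 mm above the table. Between them a sliding aluminium cover closes the rear bay. Latched, the T-handle's axis is at case x = +50 mm, y = 0, the button at x = 0, y = 0.
- plate_mid (a point): Centre of the top of the dark steel plate on the cover, 167 mm above the table; the plate is 110 mm (case x) by 130 mm (case y) and holds the T-handle and its button. The cover's own top is 153 mm above the table.
- handle_mid (a point): Top centre of the T-handle's steel bar, on its turning axis (z up, y along the bar). Bar 84 mm long, 14 wide, 14 high on a 12 mm round shaft. Latched, it lies in a close slot in the plate along the case's y, its top 2 mm proud, and cannot be turned. Released, it springs out 24 mm, leaving a 12 mm gap under the bar, and can be turned.
- button_top (a point): Top centre of the black round release button, 26 mm across, standing 6 mm above the plate, 50 mm from the handle's axis towards the front. It moves straight down: 2.3 N at first touch, 7.7 N at its bottom stop after 6 mm. It frees the handle at 4 to 5 mm; keep it down until the handle is out. More than 25 N breaks it.
- button (a joint): How far the button is pressed, 0 to 0.006 m.
- pop (a joint): How far the T-handle has sprung out, 0 (latched in) to 0.024 m (fully out). Its spring pushes it out with about 4 to 9 N.
- tee (a joint): How far the T-handle and the latch tongue under the cover are turned, rad: 0 latched, growing clockwise seen from above. It takes about 0.2 N m and stays where left. A solid stop lies from 0.9 to 1.45 rad, unseen, different each time. Only about the last 0.15 rad before the stop frees the cover. Over 20 N on the tongue (31 mm from the axis: about 0.6 N m beyond friction) bends it.
- cover (a joint): How far the cover (with plate, handle, button) is slid open along the case's -x, towards its front: 0 (closed) to 0.12 m (fully open, end stop). It takes about 3 N and stays where left. Latched it has under 3 mm of play (more when the handle is part-turned), then the tongue blocks it: over 20 N of pull then bends the tongue.
- tile_in: A square bisque tile with raised rings, 100 x 100 x 12 mm, lying on the floor of the case's rear bay, unseen under the closed cover. Origin: centre of its underside.
- tile_rings: Bystander: a square clay-coloured tile with raised rings, 100 x 100 x 12 mm, lying on the table. Origin: centre of its underside.
- tile_waves: Bystander: a square clay-coloured tile with raised wavy lines, 100 x 100 x 12 mm, lying on the table. Origin: centre of its underside.
- stone: Bystander: a flat black round polishing stone, 68 mm across, 12 mm thick, lying on the table. Origin: centre of its underside.
- brush_cup: Bystander: a white cup, 72 mm across and 90 mm tall, with three brush handles that reach 180 mm high, standing beside the case. Origin: centre of its underside.
- clay_knife: Bystander: a knife-like tool with a black handle, 170 mm long, lying on the table. Origin: middle of its length at table height.
- wood_tool: Bystander: a pale wooden modelling stick, 170 x 12 x 6 mm, lying on the table. Origin: middle of its length at table height.
- glaze_jar: Bystander: a closed jar, 64 mm across, 75 mm tall, standing beside the case. Origin: centre of its underside.

How it is judged:
By the outcome, as a careful person would: the job done as asked, in the order asked, and still so for the second after the job is handed in, with the robot touching nothing.
It also fails if it takes over 72 s, if anything falls off the work surface, if the arm or the gripper's body presses on something with over 40 N, if the wrist force passes 120 N, or if a joint passes its speed limit or range.

## Working session

There is one attempt and no reset: what is moved stays moved. The work goes in short steps, Python scripts to look and compute and a shell command to move; the robot and the scene stay as the last step left them, time stands still between calls to the robot, and variables do not carry over. Pictures are saved under pics/ and viewed, at most 10 in all, crops included, and the job is handed in when it is done.

```bash
mkdir -p pics; cat > h.py <<'E'
import numpy as np, cv2
from bench import bot
def ray(cam,rc):
    c=bot.calibration(cam);K=np.array(c["K"])
    if "cam_to_world" in c: T=np.array(c["cam_to_world"])
    else:
        s=bot.state();W=np.eye(4);W[:3,:3]=s["eef_rot"];W[:3,3]=s["eef_pos"];T=W@np.array(c["tool_from_camera"])
    d=np.linalg.inv(K)@[rc[1],rc[0],1];d=T[:3,:3]@[d[0],-d[1],-d[2]]
    return T[:3,3],d
def at(cam,rc,z):
    o,d=ray(cam,rc);return o+d*(z-o[2])/d[2]
def save(cam,name):
    im=bot.capture(cam);cv2.imwrite(f"pics/{name}.png",im[:,:,::-1]);return im
E
python3 - <<'E'
from h import *
s=bot.state();print(s,bot.hold_point_z)
for cam in("top","scene"):
    save(cam,cam+"0");c=bot.calibration(cam);print(c.keys())
    for n,z in(("plate_mid",.167),("handle_mid",.169),("button_top",.173),("case",0),("brush_cup",0),("glaze_jar",0)):
        for r in bot.place_of(n,cam)[:2]: print(cam,n,r["position"],round(r["score"],2),at(cam,r["position"],z).round(4))
E
```

```text
{'clock': 0.0, 'joints': array([ 6.08153200e+01,  2.81630340e+01,  8.93505144e+01,  1.99176515e-03,
        6.25487879e+01, -6.05126379e+00]), 'joint_velocities': array([-0.1246131 ,  0.00292095, -0.09919713,  0.00698393, -0.06737184,
       -0.08362537]), 'tau': array([-4.23202482e-04, -6.12646580e+01, -2.58172989e+01,  6.91429898e-02,
        4.83259361e-02, -1.38895980e-04]), 'eef_pos': array([0.24540581, 0.57453951, 0.21407148]), 'eef_rot': array([[-9.19586177e-01,  3.92887963e-01, -5.57456766e-04],
       [ 3.92888332e-01,  9.19585714e-01, -9.34815016e-04],
       [ 1.45351710e-04, -1.07866123e-03, -9.99999408e-01]]), 'wrist_force': array([-0.31676109,  0.01747926, -0.54380602]), 'torque': array([0.02707145, 0.00853485, 0.02523594]), 'grasp_force': 0.0, 'gripper_width': 0.09496946763016731} 0.0188
dict_keys(['K', 'cam_to_world'])
top plate_mid [239.9, 342.9] 0.66 [ 0.5824 -0.058   0.167 ]
top handle_mid [232.2, 339.9] 0.71 [ 0.5966 -0.0521  0.169 ]
top handle_mid [254.1, 503.7] 0.63 [ 0.5624 -0.3578  0.169 ]
top button_top [228.6, 340.6] 0.56 [ 0.6026 -0.0531  0.173 ]
top button_top [311.6, 449.8] 0.52 [ 0.4534 -0.2539  0.173 ]
top case [270.4, 344.2] 0.73 [ 0.5466 -0.0709  0.    ]
top brush_cup [234.8, 231.7] 0.81 [0.6192 0.1759 0.    ]
top glaze_jar [311.2, 449.0] 0.91 [ 0.4638 -0.2967  0.    ]
top glaze_jar [372.4, 251.6] 0.66 [0.3274 0.1199 0.    ]
dict_keys(['K', 'cam_to_world'])
scene plate_mid [234.8, 299.1] 0.84 [ 0.582  -0.0527  0.167 ]
scene handle_mid [239.1, 300.1] 0.73 [ 0.5927 -0.0475  0.169 ]
scene button_top [220.6, 296.2] 0.53 [ 0.5542 -0.0668  0.173 ]
scene brush_cup [315.1, 395.5] 0.68 [ 0.6199  0.1704 -0.    ]
scene glaze_jar [214.9, 219.3] 0.82 [ 0.4656 -0.3006  0.    ]
```

View pics/top0.png

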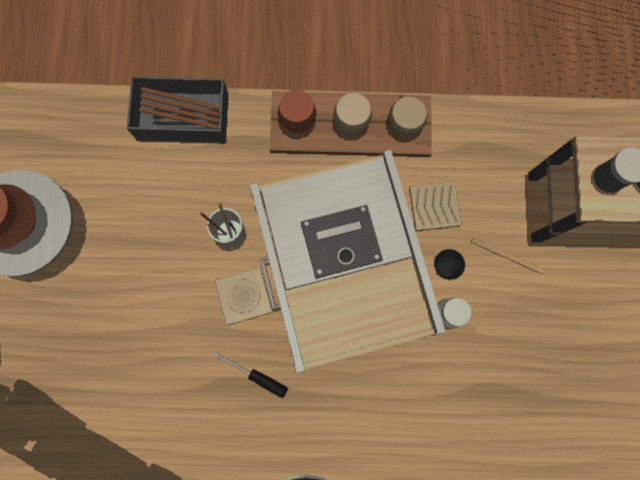

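View pics/scene0.png

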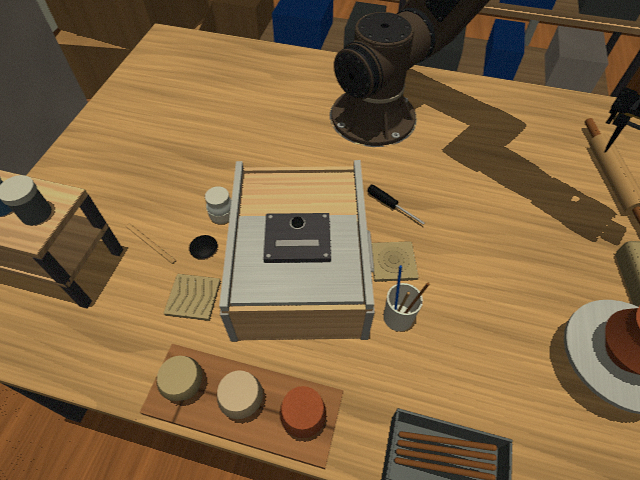

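The top picture shows the plate at about (row 240, col 343), the bar at (231, 339), the button at (256, 346), and the case yawed about 13°. The scene picture agrees. I'll rise, turn and travel to above the plate for a close look.

```bash
python3 -c "
from bench import bot;import numpy as np;c=bot.calibration('wrist');print(np.round(c['K'],1),np.round(c['tool_from_camera'],4))"
python3 -m handwheel '[[[0,0,-0.125,0.0425,0],[0,0,-0.125,0.0425,0],[0,0,-0.125,0.0425,0],[0,0,-0.0875,0.0425,0],[0,0,0,0.0425,0],[0,0,0,0.0425,0],[0,0,0,0.0425,0]]]'
python3 -m handwheel '[[[-0.115,0.03,0,0,0],[-0.115,0.03,0,0,0],[-0.115,0.03,0,0,0],[-0.115,0.03,0,0,0],[-0.115,0.03,0,0,0],[-0.115,0.03,0,0,0],[-0.115,0.03,0,0,0]]]'
python3 -m handwheel '[[[-0.115,0.03,0,0,0],[-0.115,0.03,0,0,0],[-0.115,0.03,0,0,0],[-0.115,0.03,0,0,0],[-0.115,0.03,0,0,0],[-0.115,0.03,0,0,0],[-0.115,0.03,0,0,0],[-0.115,0.03,0,0,0],[0,0,0,0,0],[0,0,0,0,0]]]'
python3 - <<'E'
from h import *
save("wrist","w1")
for n,z in(("plate_mid",.167),("handle_mid",.169),("button_top",.173)):
    for r in bot.place_of(n,"wrist")[:2]: print(n,r["position"],round(r["score"],2),at("wrist",r["position"],z).round(4))
E
```

```text
[[399.8   0.  328.4]
 [  0.  399.8 242.8]
 [  0.    0.    1. ]] [[-1.500e-03  9.587e-01  2.845e-01  8.110e-02]
 [ 1.000e+00  1.400e-03  8.000e-04  1.100e-03]
 [ 4.000e-04  2.845e-01 -9.587e-01 -1.699e-01]
 [ 0.000e+00  0.000e+00  0.000e+00  1.000e+00]]
clock: 1.4
eef_pos: [0.2455, 0.5747, 0.3999]
eef_rot: [[-0.225, 0.974, 0.0], [0.974, 0.225, 0.0], [0.0, 0.0, -1.0]]
wrist_force: [-0.1, -0.2, 0.0]
gripper_width: 0.0443
grasp_force: 0.0
clock: 2.1
eef_pos: [0.4019, 0.2789, 0.3999]
eef_rot: [[-0.231, 0.973, 0.001], [0.973, 0.231, 0.0], [0.0, 0.001, -1.0]]
wrist_force: [0.3, 0.8, -0.9]
gripper_width: 0.0003
grasp_force: 0.0
clock: 3.1
eef_pos: [0.5797, -0.056, 0.3991]
eef_rot: [[-0.228, 0.974, -0.001], [0.974, 0.228, 0.0], [0.001, -0.001, -1.0]]
wrist_force: [-0.4, 0.2, 0.1]
gripper_width: 0.0002
grasp_force: 0.0
plate_mid [205.0, 328.1] 0.69 [ 0.5783 -0.0521  0.167 ]
handle_mid [204.0, 350.4] 0.6 [ 0.6001 -0.0453  0.169 ]
button_top [207.0, 303.9] 0.84 [ 0.5549 -0.0583  0.173 ]
```

View pics/w1.png

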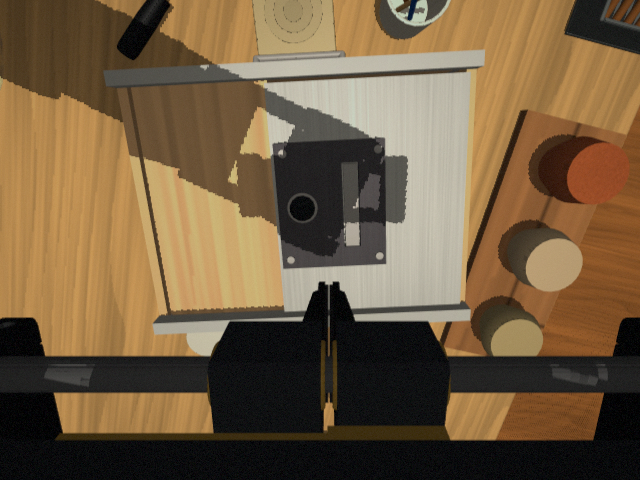

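The wrist view shows the bar from about (162, 350) to (246, 352.5), the button at (208, 302) and plate screws at the corners. Next I'll turn these into positions and check them against the known sizes.

```bash
python3 - <<'E'
from h import *
P={k:at("wrist",v,z) for k,v,z in [("b",(208,302),.173),("e1",(162,350),.169),("e2",(246,352.5),.169),("s1",(153,282),.167),("s2",(149,378),.167),("s3",(260,291),.167),("s4",(256,380),.167),("r1",(54,484),.16),("r0",(72,106),.16),("q1",(306,469),.16),("q0",(318,154),.16)]}
for k in P: print(k,P[k].round(4))
h=(P["e1"]+P["e2"])/2;print("h",h,"len",np.linalg.norm(P["e1"]-P["e2"]),"plate",sum(P[f"s{i}"] for i in range(1,5))/4)
a=lambda v:np.degrees(np.arctan2(v[1],v[0]))
print("hb",np.linalg.norm((h-P["b"])[:2]),a(h-P["b"]),"bar",a(P["e1"]-P["e2"])-90,"rails",a(P["r1"]-P["r0"]),a(P["q1"]-P["q0"]),"plate",a(P["s2"]-P["s1"]),a(P["s4"]-P["s3"]))
t=[at("top",v,z) for v,z in [((256,346),.173),((236.5,318),.169),((226,361),.169)]]
print("top b",t[0],"h",(t[1]+t[2])/2,"yaw",a(t[1]-t[2])-90)
for n in("handle_mid","button_top"):
    pass
R=bot.state()["eef_rot"];print("tool yaw",a(R[:,1]))
E
```

```text
b [ 0.5532 -0.0598  0.173 ]
e1 [ 0.5895 -0.0046  0.169 ]
e2 [ 0.6133 -0.088   0.169 ]
s1 [ 0.5223 -0.0117  0.167 ]
s2 [0.6133 0.0138 0.167 ]
s3 [ 0.5537 -0.1188  0.167 ]
s4 [ 0.6447 -0.0927  0.167 ]
r1 [0.688  0.1204 0.16  ]
r0 [0.3442 0.0229 0.16  ]
q1 [ 0.7591 -0.1288  0.16  ]
q0 [ 0.4167 -0.225   0.16  ]
h [ 0.60137918 -0.04631339  0.169     ] len 0.08678477115404704 plate [ 0.58348608 -0.05233622  0.167     ]
hb 0.049992389845759544 15.59847258745846 bar 15.921534319929904 rails 15.819273134100495 15.694566234531344 plate 15.637869552328132 16.016295185961976
top b [ 0.55122547 -0.06379258  0.173     ] h [ 0.59837107 -0.0513768   0.169     ] yaw 15.332345306655625
tool yaw 13.397230546220294
```

```bash
python3 - <<'E'
from h import *
c=bot.calibration("wrist");T=np.linalg.inv(np.array(c["tool_from_camera"]));K=np.array(c["K"])
for p in [(0,0,0),(.01,0,0),(0,.012,0)]:
    q=T@[*p,1];u=K@[q[0],-q[1],-q[2]];print(p,u[1]/u[2],u[0]/u[2])
im=cv2.imread("pics/w1.png");cv2.imwrite("pics/w1c.png",cv2.resize(im[260:330,280:380],None,fx=6,fy=6,interpolation=cv2.INTER_NEAREST))
E
```

```text
(0, 0, 0) 307.2746922573686 328.4435054484071
(0.01, 0, 0) 287.36321989367895 328.4104154163812
(0, 0.012, 0) 307.24169601352264 354.22409078992314
```

View pics/w1c.png

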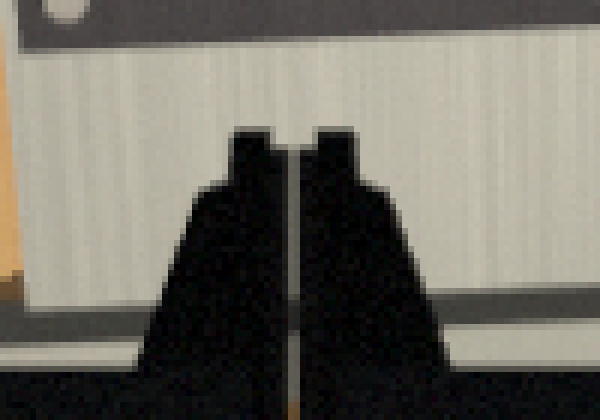

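```bash
python3 -m handwheel '[[[0,0,0,-0.0128,0],[0.005,-0.0706,0,0,0],[0,0,0.1,0,0],[0,0,0.1,0,0],[0,0,0.1,0,0],[0,0,0.1,0,0],[0,0,0.0975,0,0],[0,0,0,0,0],[0,0,0,0,0]]]'
python3 - <<'E'
from h import *
im=save("wrist","w2")
R=bot.state()["eef_rot"];print(bot.state()["eef_pos"],np.degrees(np.arctan2(R[1,1],R[0,1])))
for n,z in(("handle_mid",.169),("button_top",.173)):
    for r in bot.place_of(n,"wrist")[:2]: print(n,r["position"],round(r["score"],2),at("wrist",r["position"],z).round(4))
cv2.imwrite("pics/w2c.png",cv2.resize(im[120:420,130:530,::-1],None,fx=2,fy=2))
E
```

```text
clock: 4.2
eef_pos: [0.5522, -0.0603, 0.2018]
eef_rot: [[-0.27, 0.963, 0.0], [0.963, 0.27, 0.0], [-0.0, 0.0, -1.0]]
wrist_force: [0.1, -0.0, -0.3]
gripper_width: 0.0005
grasp_force: 0.0
[ 0.55267358 -0.06059707  0.20265238] 15.662360823054968
handle_mid [286.3, 420.8] 0.78 [ 0.6029 -0.0507  0.169 ]
button_top [286.3, 332.4] 0.67 [ 0.5555 -0.0622  0.173 ]
```

View pics/w2c.png

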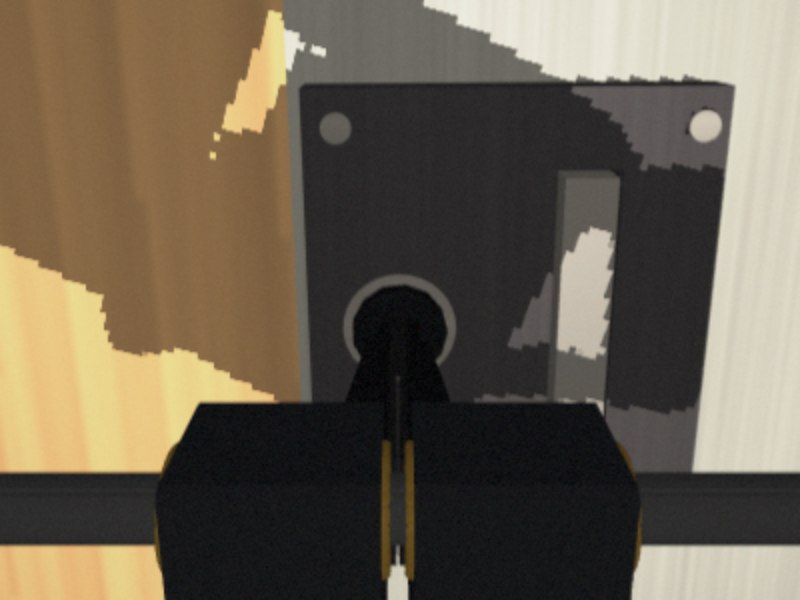

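The button's ring is centred near (284, 330) in the full frame, just under the tips, so the tool is aligned within about 1.5 mm. Pressing in small steps now.

```bash
python3 -m handwheel '[[[-0.004,0.0025,0.03,0,0],[0,0,0.025,0,0],[0,0,0.01,0,0],[0,0,0,0,0]]]'
python3 -m handwheel '[[[0,0,0.0075,0,0],[0,0,0,0,0],[0,0,0,0,0]]]'; python3 -m handwheel '[[[0,0,0.005,0,0],[0,0,0,0,0]]]'
```

```text
clock: 4.75
eef_pos: [0.553, -0.0622, 0.1739]
eef_rot: [[-0.269, 0.963, -0.001], [0.963, 0.269, 0.0], [0.001, -0.001, -1.0]]
wrist_force: [0.4, 0.1, -0.3]
gripper_width: 0.0003
grasp_force: 0.0
clock: 5.05
eef_pos: [0.5534, -0.0622, 0.1719]
eef_rot: [[-0.269, 0.963, 0.0], [0.963, 0.269, -0.0], [-0.0, 0.0, -1.0]]
wrist_force: [-0.5, 0.8, 2.9]
gripper_width: 0.0004
grasp_force: 1.6
clock: 5.25
eef_pos: [0.5534, -0.0622, 0.17]
eef_rot: [[-0.269, 0.963, 0.001], [0.963, 0.269, -0.0], [-0.0, 0.001, -1.0]]
wrist_force: [-2.1, -0.4, 6.2]
gripper_width: 0.0005
grasp_force: 3.3
```

```bash
python3 -m handwheel '[[[0,0,0.004,0,0],[0,0,0,0,0],[0,0,0,0,0]]]'; python3 - <<'E'
from h import *
im=save("wrist","w3");s=bot.state();print(s["eef_pos"],s["wrist_force"])
cv2.imwrite("pics/w3c.png",cv2.resize(im[120:420,130:530,::-1],None,fx=2,fy=2))
E
```

```text
clock: 5.55
eef_pos: [0.5534, -0.0622, 0.1685]
eef_rot: [[-0.269, 0.963, 0.001], [0.963, 0.269, -0.0], [-0.0, 0.001, -1.0]]
wrist_force: [-2.5, -0.0, 6.5]
gripper_width: 0.0005
grasp_force: 3.2
[ 0.55340056 -0.06223408  0.16847431] [-2.15182737  0.31327725  6.72298336]
```

View pics/w3c.png

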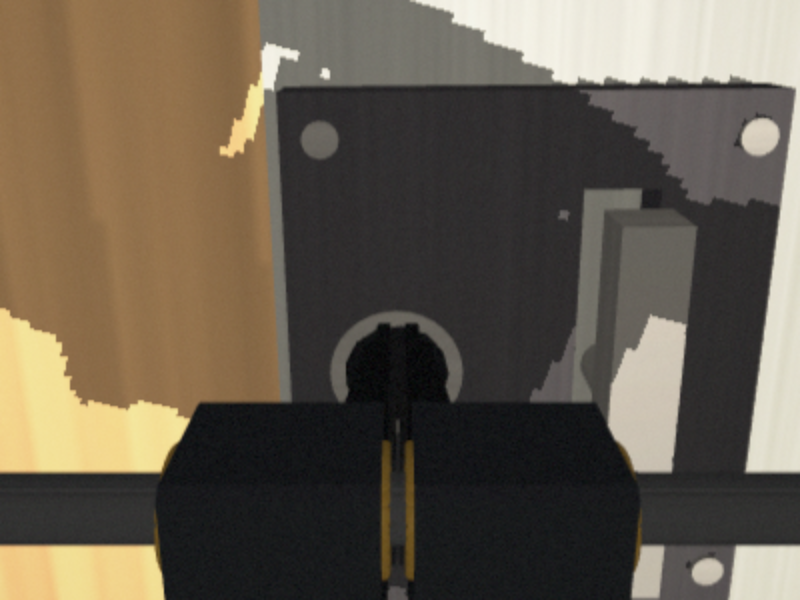

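The handle is out: the bar stands clear of its slot, its top at crop cols 605–695. Lifting off and moving over the handle.

```bash
python3 -m handwheel '[[[0,0,-0.0625,0,0],[0,0,-0.125,0,0.4],[-0.0025,0.125,0,0,0.4],[0,0,0,0,0.4],[0,0,0,0,0.4]]]' 5; python3 - <<'E'
from h import *
im=save("wrist","w4");s=bot.state();print(s["eef_pos"],s["wrist_force"])
c=bot.calibration("wrist");W=np.eye(4);W[:3,:3]=s["eef_rot"];W[:3,3]=s["eef_pos"];T=np.linalg.inv(W@np.array(c["tool_from_camera"]));K=np.array(c["K"])
p=s["eef_pos"].copy()
for d in(0,.042,-.042):
    q=p+s["eef_rot"][:,0]*d;q[2]=.193;q=T@[*q,1];u=K@[q[0],-q[1],-q[2]];print(d,u[1]/u[2],u[0]/u[2])
cv2.imwrite("pics/w4c.png",cv2.resize(im[120:420,130:530,::-1],None,fx=2,fy=2))
E
```

```text
clock: 6.1
eef_pos: [0.6016, -0.0494, 0.2422]
eef_rot: [[-0.27, 0.963, -0.001], [0.963, 0.27, 0.0], [0.001, -0.001, -1.0]]
wrist_force: [-0.2, 0.6, -1.0]
gripper_width: 0.0271
grasp_force: 0.0
[ 0.60104379 -0.04957615  0.24210188] [-0.06515376 -1.30193722  0.52894796]
0 270.34645150674623 328.51356465562395
0.042 199.05967670881984 328.40227702359897
-0.042 334.6948373385948 328.61402058877746
```

View pics/w4c.png

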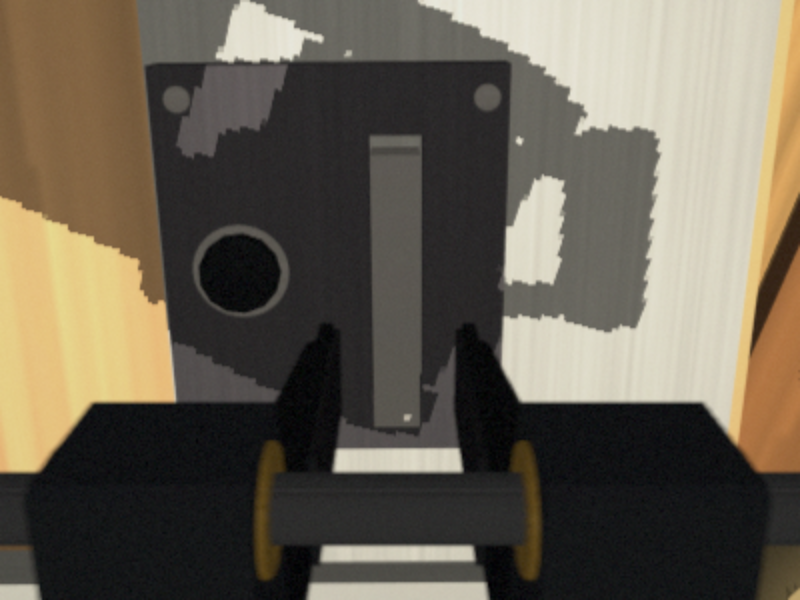

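The bar, with ends at crop rows ~150 and 428 and centre col ~397, is centred on the tool to about 1 mm, and the fingers straddle it. Descending and closing gently.

```bash
python3 -m handwheel '[[[0,0,0.06,0,0.4],[0,0,0.06,0,0.4],[0,0,0.0425,0,0.4],[0,0,0.01,0,0.4],[0,0,0,0,0.4]]]' 4;  python3 -m handwheel '[[[0,0,0,0,0.1],[0,0,0,0,0.1],[0,0,0,0,0.1],[0,0,0,0,0.1],[0,0,0,0,0.1],[0,0,0,0,0.1]]]' 4
```

```text
clock: 6.65
eef_pos: [0.6011, -0.0499, 0.1736]
eef_rot: [[-0.269, 0.963, -0.001], [0.963, 0.269, 0.0], [0.001, -0.001, -1.0]]
wrist_force: [-0.5, 0.7, -0.4]
gripper_width: 0.0381
grasp_force: 0.0
clock: 7.25
eef_pos: [0.6016, -0.0498, 0.1743]
eef_rot: [[-0.269, 0.963, 0.0], [0.963, 0.269, -0.0], [-0.0, 0.0, -1.0]]
wrist_force: [-1.9, -1.2, 2.8]
gripper_width: 0.0136
grasp_force: 4.0
```

```bash
python3 -m handwheel '[[[0,0,0,0,0],[0,0,0,0,0],[0,0,0,0,0]]]' 25; python3 -c "
from bench import bot;s=bot.state();print(s['torque'],s['wrist_force'])"; python3 -m handwheel '[[[0,0,0,0.02,0],[0,0,0,0.02,0],[0,0,0,0.02,0],[0,0,0,0.02,0],[0,0,0,0,0]]]' 25; python3 -c "
from bench import bot;s=bot.state();print(s['torque'],s['wrist_force'])"
```

```text
clock: 7.55
eef_pos: [0.6017, -0.0497, 0.174]
eef_rot: [[-0.269, 0.963, -0.0], [0.963, 0.269, -0.0], [-0.0, -0.0, -1.0]]
wrist_force: [-2.1, -0.4, 2.0]
gripper_width: 0.0139
grasp_force: 25.0
[-0.23989558  0.42601985  0.18341012] [-2.05474216 -0.37030342  1.98788283]
clock: 8.05
eef_pos: [0.6016, -0.0497, 0.174]
eef_rot: [[-0.02, 1.0, -0.0], [1.0, 0.02, 0.0], [0.0, -0.0, -1.0]]
wrist_force: [-2.0, -2.6, 2.8]
gripper_width: 0.0139
grasp_force: 25.0
[-0.37300876  0.42718946  0.04781819] [-2.04020339 -2.56846428  2.81777219]
```

```bash
cat > t.py <<'E'
from h import *
s=bot.state();R=s["eef_rot"];a=np.degrees(np.arctan2(R[1,1],R[0,1]));F=s["wrist_force"]
print("turned rad",round(np.radians(15.66-a),4),"tz",s["torque"][2].round(3),"F tool xy",(R.T@F).round(2),"tau6",s["tau"][5].round(3),"w",round(s["gripper_width"],4),s["eef_pos"].round(4))
E
python3 t.py; python3 -m handwheel '[[[0,0,0,0.02,0],[0,0,0,0.02,0],[0,0,0,0.02,0],[0,0,0,0.02,0]]]' >/dev/null; python3 t.py;  python3 -m handwheel '[[[0,0,0,0.02,0],[0,0,0,0.02,0],[0,0,0,0.02,0],[0,0,0,0.02,0]]]' >/dev/null; python3 t.py;python3 -m handwheel '[[[0,0,0,0,0]]]' >/dev/null; python3 t.py
```

```text
turned rad 0.2529 tz 0.048 F tool xy [-2.53 -2.09 -2.82] tau6 0.966 w 0.0139 [ 0.6016 -0.0497  0.174 ]
turned rad 0.5037 tz 0.23 F tool xy [-2.35 -2.41 -2.97] tau6 -0.826 w 0.0141 [ 0.6016 -0.0498  0.174 ]
turned rad 0.755 tz 0.215 F tool xy [-2.07 -2.48 -2.56] tau6 -0.825 w 0.0141 [ 0.6016 -0.0498  0.174 ]
turned rad 0.754 tz 0.027 F tool xy [-2.57 -2.25 -2.58] tau6 0.97 w 0.0138 [ 0.6015 -0.0498  0.174 ]
```

```bash
python3 -m handwheel '[[[0,0,0,0.01,0],[0,0,0,0.01,0],[0,0,0,0.006,0]]]' >/dev/null; python3 t.py
python3 -m handwheel '[[[0,0,0,0.006,0],[0,0,0,0.006,0]]]' >/dev/null; python3 t.py
python3 -m handwheel '[[[0,0,0,0.006,0],[0,0,0,0.006,0]]]' >/dev/null; python3 t.py
```

```text
turned rad 0.8347 tz 0.241 F tool xy [-2.88 -1.85 -1.93] tau6 0.068 w 0.014 [ 0.6015 -0.0497  0.174 ]
turned rad 0.8742 tz 0.214 F tool xy [-3.34 -0.89 -2.21] tau6 -0.141 w 0.0137 [ 0.6016 -0.0497  0.174 ]
turned rad 0.9128 tz 0.176 F tool xy [-3.6  -2.54 -2.34] tau6 -0.121 w 0.0139 [ 0.6016 -0.0497  0.174 ]
```

```bash
grep -c . t.py >/dev/null; python3 -m handwheel '[[[0,0,0,0.005,0]]]' >/dev/null; python3 t.py
python3 -m handwheel '[[[0,0,0,0.005,0]]]' >/dev/null; python3 t.py
```

```text
turned rad 0.9287 tz 0.177 F tool xy [-4.59 -1.83 -2.83] tau6 -0.018 w 0.0139 [ 0.6016 -0.0497  0.174 ]
turned rad 0.9443 tz 0.185 F tool xy [-4.28 -1.95 -3.26] tau6 -0.052 w 0.014 [ 0.6016 -0.0497  0.174 ]
```

```bash
echo 'import sys; sys.exit(s["torque"][2]>0.32)' >> t.py
python3 -m handwheel '[[[-0.001,0,0,0.005,0]]]' >/dev/null; python3 t.py &&
python3 -m handwheel '[[[0,0,0,0.005,0]]]' >/dev/null && python3 t.py &&
python3 -m handwheel '[[[0,0,0,0.005,0]]]' >/dev/null && python3 t.py &&
python3 -m handwheel '[[[0,0,0,0.005,0]]]' >/dev/null && python3 t.py &&
python3 -m handwheel '[[[0,0,0,0.005,0]]]' >/dev/null && python3 t.py &&
python3 -m handwheel '[[[0,0,0,0.005,0]]]' >/dev/null && python3 t.py &&
python3 -m handwheel '[[[0,0,0,0.005,0]]]' >/dev/null && python3 t.py &&
python3 -m handwheel '[[[0,0,0,0.005,0]]]' >/dev/null && python3 t.py
```

```text
turned rad 0.9602 tz 0.221 F tool xy [-1.26 -2.5  -2.06] tau6 -0.04 w 0.0139 [ 0.6015 -0.0498  0.174 ]False
```

```bash
sed -i 's/sys.exit(\(.*\))$/sys.exit(int(\1))/' t.py
python3 -m handwheel '[[[0,0,0,0.005,0]]]' >/dev/null; python3 t.py &&
python3 -m handwheel '[[[0,0,0,0.005,0]]]' >/dev/null && python3 t.py &&
python3 -m handwheel '[[[0,0,0,0.005,0]]]' >/dev/null && python3 t.py &&
python3 -m handwheel '[[[0,0,0,0.005,0]]]' >/dev/null && python3 t.py &&
python3 -m handwheel '[[[0,0,0,0.005,0]]]' >/dev/null && python3 t.py &&
python3 -m handwheel '[[[0,0,0,0.005,0]]]' >/dev/null && python3 t.py &&
python3 -m handwheel '[[[0,0,0,0.005,0]]]' >/dev/null && python3 t.py &&
python3 -m handwheel '[[[0,0,0,0.005,0]]]' >/dev/null && python3 t.py
```

```text
turned rad 0.9759 tz 0.24 F tool xy [-2.02 -2.51 -3.45] tau6 -0.065 w 0.0136 [ 0.6015 -0.0498  0.1741]
turned rad 0.9916 tz 0.183 F tool xy [-1.32 -2.48 -2.42] tau6 -0.059 w 0.0139 [ 0.6015 -0.0498  0.1741]
turned rad 1.0074 tz 0.177 F tool xy [-0.9  -3.05 -1.84] tau6 -0.057 w 0.0142 [ 0.6015 -0.0498  0.174 ]
turned rad 1.0231 tz 0.194 F tool xy [-0.16 -3.37 -3.29] tau6 -0.056 w 0.0139 [ 0.6015 -0.0498  0.174 ]
turned rad 1.0387 tz 0.168 F tool xy [-0.58 -3.72 -2.36] tau6 -0.056 w 0.0136 [ 0.6015 -0.0498  0.174 ]
turned rad 1.0545 tz 0.134 F tool xy [ 0.15 -3.14 -2.67] tau6 -0.056 w 0.0138 [ 0.6015 -0.0499  0.174 ]
turned rad 1.0702 tz 0.272 F tool xy [-0.06 -3.8  -2.39] tau6 -0.056 w 0.0138 [ 0.6015 -0.0498  0.174 ]
turned rad 1.0859 tz 0.277 F tool xy [ 0.57 -4.59 -2.32] tau6 0.003 w 0.0139 [ 0.6015 -0.0498  0.174 ]
```

```bash

python3 -m handwheel '[[[0,0,0,0.004,0]]]' >/dev/null; python3 t.py &&
python3 -m handwheel '[[[0,0,0,0.004,0]]]' >/dev/null && python3 t.py &&
python3 -m handwheel '[[[0,0,0,0.004,0]]]' >/dev/null && python3 t.py &&
python3 -m handwheel '[[[0,0,0,0.004,0]]]' >/dev/null && python3 t.py &&
python3 -m handwheel '[[[0,0,0,0.005,0]]]' >/dev/null && python3 t.py &&
python3 -m handwheel '[[[0,0,0,0.005,0]]]' >/dev/null && python3 t.py &&
python3 -m handwheel '[[[0,0,0,0.005,0]]]' >/dev/null && python3 t.py &&
python3 -m handwheel '[[[0,0,0,0.005,0]]]' >/dev/null && python3 t.py &&
python3 -m handwheel '[[[0,0,0,0.005,0]]]' >/dev/null && python3 t.py &&
python3 -m handwheel '[[[0,0,0,0.005,0]]]' >/dev/null && python3 t.py
```

```text
turned rad 1.0982 tz 0.333 F tool xy [ 0.21 -4.55 -2.48] tau6 0.194 w 0.0141 [ 0.6015 -0.0499  0.174 ]
```

```bash

python3 -m handwheel '[[[0,0,0,0.004,0]]]' >/dev/null; python3 t.py; python3 -m handwheel '[[[0,0,0,0,0]]]' >/dev/null; python3 t.py
```

```text
turned rad 1.1106 tz 0.427 F tool xy [ 0.9  -4.35 -2.29] tau6 0.231 w 0.0136 [ 0.6015 -0.0499  0.1741]
turned rad 1.1101 tz 0.415 F tool xy [ 1.53 -4.09 -2.52] tau6 0.601 w 0.014 [ 0.6015 -0.0499  0.174 ]
```

```bash

python3 -m handwheel '[[[0,0,0,-0.003,0],[-0.0045,-0.0022,0,0,0],[-0.0045,-0.0022,0,0,0]]]' >/dev/null; python3 t.py; python3 -m handwheel '[[[-0.0045,-0.0022,0,0,0],[-0.0045,-0.0022,0,0,0]]]' ; python3 t.py
```

```text
turned rad 1.1001 tz 0.207 F tool xy [ 4.79 -3.89 -3.13] tau6 0.213 w 0.0141 [ 0.5982 -0.0508  0.1742]
clock: 11.55
eef_pos: [0.5943, -0.052, 0.1742]
eef_rot: [[0.736, 0.677, 0.002], [0.677, -0.736, 0.001], [0.002, 0.001, -1.0]]
wrist_force: [1.4, 6.0, 1.9]
gripper_width: 0.0139
grasp_force: 25.0
turned rad 1.1002 tz 0.198 F tool xy [ 5.1  -3.46 -1.88] tau6 0.227 w 0.0139 [ 0.5943 -0.052   0.1742]
```

```bash

python3 -m handwheel '[[[-0.0216,-0.0127,0,0,0],[-0.0224,-0.0111,0,0,0],[-0.0224,-0.0111,0,0,0],[-0.0224,-0.0111,0,0,0]]]' >/dev/null; python3 t.py && python3 -m handwheel '[[[-0.0224,-0.0111,0,0,0],[-0.0224,-0.0111,0,0,0],[-0.0224,-0.0111,0,0,0],[-0.0224,-0.0111,0,0,0],[-0.0224,-0.0111,0,0,0],[-0.0224,-0.0111,0,0,0]]]'; python3 t.py
```

```text
turned rad 1.1003 tz 0.207 F tool xy [ 3.28  0.42 -1.96] tau6 0.349 w 0.0137 [ 0.5547 -0.0632  0.1742]
clock: 12.55
eef_pos: [0.4968, -0.0799, 0.174]
eef_rot: [[0.736, 0.677, 0.0], [0.677, -0.736, -0.0], [0.0, 0.0, -1.0]]
wrist_force: [2.5, 0.8, 1.7]
gripper_width: 0.0133
grasp_force: 25.0
turned rad 1.1003 tz 0.232 F tool xy [ 2.42  1.13 -1.7 ] tau6 0.38 w 0.0133 [ 0.4968 -0.0799  0.174 ]
```

```bash

python3 -m handwheel '[[[-0.009,-0.0044,0,0,0],[-0.009,-0.0044,0,0,0],[0,0,0,0,0]]]' >/dev/null; python3 t.py; python3 -m handwheel '[[[-0.0022,-0.0011,0,0,0],[0,0,0,0,0]]]'>/dev/null; python3 t.py;  python3 -m handwheel '[[[-0.0022,-0.0011,0,0,0],[0,0,0,0,0]]]'>/dev/null; python3 t.py
```

```text
turned rad 1.1002 tz 0.242 F tool xy [-2.65  0.35 -1.88] tau6 0.124 w 0.0135 [ 0.4891 -0.0821  0.1739]
turned rad 1.1002 tz 0.233 F tool xy [ 0.03  1.22 -3.24] tau6 0.177 w 0.0136 [ 0.489  -0.0821  0.174 ]
turned rad 1.1002 tz 0.2 F tool xy [ 1.62  1.74 -2.11] tau6 0.177 w 0.0135 [ 0.4882 -0.0824  0.174 ]
```

```bash

for i in 1; do :; done; python3 -m handwheel '[[[-0.0022,-0.0011,0,0,0],[0,0,0,0,0]]]' >/dev/null; python3 t.py; python3 -m handwheel '[[[-0.0022,-0.0011,0,0,0],[0,0,0,0,0]]]'>/dev/null; python3 t.py;  python3 -m handwheel '[[[-0.0022,-0.0011,0,0,0],[0,0,0,0,0]]]'>/dev/null; python3 t.py
```

```text
turned rad 1.1002 tz 0.185 F tool xy [ 2.88  1.9  -1.96] tau6 0.177 w 0.0134 [ 0.4871 -0.0827  0.174 ]
turned rad 1.1003 tz 0.208 F tool xy [ 2.84  1.25 -2.56] tau6 0.179 w 0.0139 [ 0.4861 -0.083   0.174 ]
turned rad 1.1006 tz 0.193 F tool xy [ 6.96  0.74 -3.19] tau6 0.186 w 0.0136 [ 0.4859 -0.0831  0.1743]
```

```bash

python3 -m handwheel '[[[0,0,0,0,0.35],[0,0,0,0,0.35],[0,0,0,0,0.35],[0,0,0,0,0.35],[0,0,0,0,0.35]]]'; python3 -m handwheel '[[[0,0,-0.05,0,0.35],[0,0,-0.125,0,0.35],[0,0,-0.125,0,0.35],[0,0,-0.125,0,0.35],[0,0,-0.125,0,0.35]]]' 
python3 -m handwheel '[[[-0.08,0.08,0,0,0.35],[-0.08,0.08,0,0,0.35],[-0.08,0.08,0,0,0.35],[-0.08,0.08,0,0,0.35],[0,0,0,0,0.35]]]'
python3 - <<'E'
from h import *
save("top","top9")
for n,z in(("handle_mid",.193),("plate_mid",.167)):
    for r in bot.place_of(n,"top")[:1]: print(n,r["position"],round(r["score"],2),at("top",r["position"],z).round(4))
E
```

```text
clock: 14.35
eef_pos: [0.485, -0.0833, 0.1739]
eef_rot: [[0.736, 0.677, -0.0], [0.677, -0.736, 0.0], [-0.0, -0.0, -1.0]]
wrist_force: [-0.3, -0.0, 0.0]
gripper_width: 0.0328
grasp_force: 0.0
clock: 14.85
eef_pos: [0.4845, -0.0831, 0.3963]
eef_rot: [[0.736, 0.677, 0.0], [0.677, -0.736, -0.0], [0.0, 0.0, -1.0]]
wrist_force: [0.7, -0.2, 0.2]
gripper_width: 0.0332
grasp_force: 0.0
clock: 15.35
eef_pos: [0.477, -0.2683, 0.393]
eef_rot: [[0.739, 0.674, -0.001], [0.674, -0.739, 0.0], [-0.001, -0.001, -1.0]]
wrist_force: [0.2, 0.7, -0.1]
gripper_width: 0.0335
grasp_force: 0.0
handle_mid [290.7, 355.4] 0.95 [ 0.4857 -0.0802  0.193 ]
plate_mid [303.7, 358.8] 0.87 [ 0.4644 -0.0887  0.167 ]
```

View pics/top9.png

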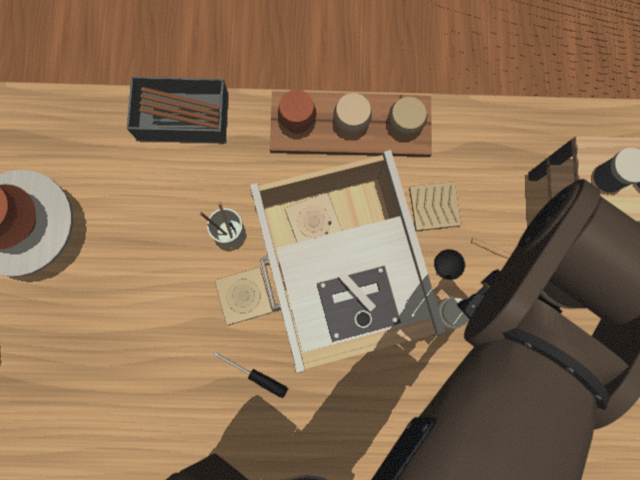

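The cover is fully open: handle near (291, 356), turned about 63°, with tile_in visible at (217, 313). The bystanders I can see haven't moved, and the robot is clear of everything. Handing in.

```bash
python3 -c "
from bench import bot;print(bot.job_done())"
```

```text
the job is handed in; nothing more can be done
None
```

The tile case is open and the job is handed in: I pressed the button and the handle sprang out, turned it 1.10 rad clockwise to its stop with at most about 0.43 N m, slid the cover 120 mm to its end stop, then let go and moved clear after about 15 s; the things round the case that show in the last picture are where they were (the arm partly hides the glaze jar and the wood tool).

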